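# Tip the standing parcels over, address label up

### The job

Two sealed parcels stand on end on the shop's packing counter, each with its white address label facing sideways. Push each one over where it stands, so that it lies flat on the counter with its address label facing up for the driver to scan. Only push with the fingers, do not pick the parcels up, and leave everything else on the counter as it is.

Things in the scene. Friction and masses are not known exactly. Their poses are not given: they have to be found in the camera images.
- slim_parcel: Taller, slimmer brown carton (left or right), standing on end, loose: 65 mm thick (its x), 120 wide (its y), 190 tall (its z), about 0.5 kg, balanced at its middle. Origin: centre of the underside as it stands. The label is on the broad face its own +x points out of. Pushed high up it tips, falling over past 19 degrees (to 225 mm from its centre); pushed low it slides.
- slim_parcel_center (a point): middle of the slim parcel, 95 mm above its underside as it stands
- slim_parcel_label (a point): middle of the slim parcel's address label, on the face: the label is 90 mm wide and covers the upper 110 mm of that face, and 24 mm more of it are folded over the top edge, so that from above a white strip shows along the label side
- stout_parcel: Shorter, thicker brown carton (left or right), standing on end, loose: 90 mm thick (its x), 140 wide (its y), 150 tall (its z), about 0.6 kg, balanced at its middle. Origin: centre of the underside as it stands. The label is on the broad face its own +x points out of. Pushed high up it tips, falling over past 31 degrees (to 195 mm from its centre); pushed low it slides.
- stout_parcel_center (a point): middle of the stout parcel, 75 mm above its underside as it stands
- stout_parcel_label (a point): middle of the stout parcel's address label, on the face: the label is 100 mm wide and covers the upper 100 mm of that face, and 24 mm more of it are folded over the top edge, so that from above a white strip shows along the label side
- flat_parcel: leave alone: a parcel that already lies flat with its label up, between the two others, 120 x 90 x 60 mm high; origin at the centre of its underside
- reflector_lamp: leave alone: white reflector lamp standing on its lens, screw cap up, 121 mm across, 128 mm high, between the two standing parcels; origin at the centre of its underside
- outlet_box: leave alone: open square outlet box of pressed steel, 102 x 102 x 54 mm high, beside the stout parcel; origin at the centre of its underside
- lamp_carton: leave alone: small white and grey lamp carton without any address label, 66 x 66 x 112 mm high, standing beside the slim parcel; origin at the centre of its underside
- tape_roll: leave alone: roll of black tape lying flat, 68 mm across, 19 mm high, beside the slim parcel; origin at the centre of its underside
- connector_jar: leave alone: closed jar of connectors with an orange cap, 72 mm across, 85 mm high, beside the stout parcel; origin at the centre of its underside
Mind the look-alikes: they are no part of the job. Leave any purple look-alike of the slim_parcel alone. What is shaped like the stout_parcel but pink is not meant.

How it is judged:
By the outcome, as a careful person would: the job done as asked, in the order asked, and still so for the second after the job is handed in, with the robot touching nothing.
It also fails if it takes over 51 s, if anything falls off the work surface, if the arm or the gripper's body presses on something with over 40 N, if the wrist force passes 120 N, or if a joint passes its speed limit or range.

### The arm

A 7-joint arm with a two-finger parallel gripper is mounted at the origin on the work surface. World frame = base frame: x ahead of the robot, y to its left, z up, the work surface at z = 0. Lengths are in m, angles in rad, forces in N, time in s.
With the tool pointing down it reaches from about 0.35 to 0.9 m from the base axis. Payload 7.2 kg.
Tool frame: the origin (TCP) lies on the centre line of the jaws, within the pads' length; the fingertips stand 8 mm ahead of it and the grasp point (between the pads) lies 11 mm behind it (nose_length is the distance from the TCP to the fingertips, in m); x points along the fingers, y is the direction in which the jaws open and shut, and the axes are right-handed (so a half turn about x gives the same grasp; the last joint's range is limited). The gripper opens to 88 mm and grips with 3 to 60 N. Pads are 20 mm wide; open, the fingers measure 115 mm over their backs; the gripper's body (75 mm by 178 mm) begins 61 mm behind the grasp point.
Start: joints at [1.056, 0.411, -0.013, 1.596, 0.006, 1.134, -0.082], TCP at [0.27, -0.564, 0.206] pointing down, gripper open.
Joint ranges: [-2.95, 2.95], [-0.29, 1.99], [-1.47, 1.44], [0.14, 2.54], [-1.03, 4.17], [0.13, 1.85], [-2.86, 2.86]. Speed limits (rad/s): [2.39, 2.39, 3.01, 3.01, 3.14, 3.14, 3.14].

### API

Orientations are given as [roll, pitch, yaw] about the fixed x, y, z axes, in that order (R = Rz(yaw) Ry(pitch) Rx(roll)).
In Python, from rig import * gives the robot as it stands.
- The arm moves only by the tool play_rows, never from a script. Its argument "moves" is a list of rows, each a list of 2 entries, a list of its own where there are three numbers: the shift along the tool's x, y, z in cm, then the turn about the tool's x in rad. In form: [[[dx, dy, dz], roll], ...]. A call has 1 to 12 rows; each row shifts and turns the commanded pose from where the row before left it, along the tool's axes as they then stand; what a row does not reach is not made up. A row lasts 1/10 s, in which the tool goes at most 50 mm and 8.59 degrees, less where a joint would pass 70% of its speed; a pose out of reach is approached as far as the arm can. A call is refused whole if a number of a shift passes 5 or a number of a turn 0.15, either way. A call with a gripper value outside its range is refused whole. "claw" is the closure, from 0 (fully open) to 1 (shut), set as the call begins (left out, the last holds). The fingers move at their own pace and stop on an object; "squeeze" is the grip in N (left out, the last holds). Time passes only in rows, so rows that do not move let the fingers close. It gives the time, the measured TCP pose, the force and the opening at its end, in the units of the state.
- get_state(): the state, without advancing time (a new reading comes with each control period).
- camera(name): name is "side" or "top" or "wrist"; returns the picture (480x640x3 uint8, red, green, blue); there is no depth.
- camera_model(name): a dict with "fovy" (degrees; the focal length in pixels is half the picture's height over the tangent of half this angle, whatever the lens; pixels are square), "cx", "cy" (the principal point, pixels), "D" ([k1, k2, p1, p2, k3] as OpenCV has them; the pictures are not rectified), "pose" (4x4, takes a point from camera to world coordinates); the wrist camera has in their place "mount" (4x4, takes a point from camera to tool coordinates, whose origin is the TCP and whose axes are the tool frame's). Camera axes: x right, y down, z forward; pixel columns grow to the right and rows downward; lengths in m; the calibration is good to about 2 mm. A picture is of the moment at which its call begins: read the wrist's pose just before it. camera_model takes no time and is no camera call.
- hand_in(): hands the job in, once; it reports no verdict.
The state is a dict: "clock": time; "qpos": joint angles; "joint_vel": joint speeds; "joint_efforts": joint torques, N m; "eef_pos": TCP position; "ee_rot": TCP orientation; "wrist_force": force on the tool from outside, world axes, zero at the start; "torque": the same for the moment, N m; "width": finger opening in m.
Only numpy, scipy, OpenCV 4.12 (cv2) and the standard library are available. Lean on these libraries where they do the work, as an engineer would, in place of code of your own. Each camera call takes 0.05 s, during which the arm holds its last target.

## Working session

There is one attempt and no reset: what is moved stays moved. The work goes in short steps, Python scripts to look and compute and a tool call to move; the robot and the scene stay as the last step left them, time stands still between calls to the robot, and variables do not carry over. Pictures are saved under pics/ and viewed, and the job is handed in when it is done.

Besides the shell and the picture viewer there is one more tool, called after ">>>" by a JSON object that holds its "name" and its "arguments", one argument or row to a line. play_rows: Moves the arm, as the interface text tells. Its arguments: {"type":"object","properties":{"moves":{"type":"array","items":{"type":"array"}},"claw":{"type":"number"},"squeeze":{"type":"number"}},"required":["moves"]}

```bash
ls; mkdir -p pics; python3 - <<'E'
from rig import *
import cv2
s=get_state();print(s)
for n in("top","side","wrist"):
    im=camera(n);cv2.imwrite(f"pics/{n}0.png",im[:,:,::-1]);m=camera_model(n);print(n,m)
E
```

```text
pics
{'clock': 0.0, 'qpos': array([ 1.05578908,  0.41189804, -0.0127363 ,  1.59702953,  0.00561845,
        1.13429925, -0.08215847]), 'joint_vel': array([ 0.00063682, -0.00029934, -0.00087683, -0.00088516, -0.00099593,
        0.00168539, -0.0010749 ]), 'joint_efforts': array([-1.55902594e-04, -5.87946653e+01,  6.41727056e-01, -2.91070032e+01,
       -5.36508090e-02,  1.82967220e-02,  1.33973126e-04]), 'eef_pos': array([ 0.26979458, -0.56318297,  0.20481608]), 'ee_rot': array([-1.49552754,  1.56919797,  2.09296852]), 'wrist_force': array([ 0.65863709,  0.35237804, -0.46652808]), 'torque': array([-0.00314341,  0.0052364 , -0.02557819]), 'width': 0.08806024391002498}
top {'fovy': 45.58783193582215, 'cx': 323.71702338098345, 'cy': 235.56867598460366, 'D': array([-0.11643523,  0.        ,  0.        ,  0.        ,  0.        ]), 'pose': array([[-0.01896743, -0.98921722,  0.14522231,  0.38575231],
       [-0.99970977,  0.02092203,  0.01194381,  0.01233165],
       [-0.01485337, -0.14495362, -0.98932696,  1.4341781 ],
       [ 0.        ,  0.        ,  0.        ,  1.        ]])}
side {'f
[... 314 characters left out ...]
  9.04014256e-01],
       [ 9.99185888e-04, -8.38028388e-01, -5.45625717e-01,
         8.26780143e-01],
       [ 0.00000000e+00,  0.00000000e+00,  0.00000000e+00,
         1.00000000e+00]])}
wrist {'fovy': 61.23721247216618, 'cx': 326.7566184255131, 'cy': 240.75771101682543, 'D': array([0.01227068, 0.        , 0.        , 0.        , 0.        ]), 'mount': array([[-1.62700405e-03, -2.96082156e-01,  9.55161091e-01,
        -1.78306183e-01],
       [ 9.99998465e-01, -1.10276391e-03,  1.36154294e-03,
         9.73128375e-04],
       [ 6.50188611e-04,  9.55161840e-01,  2.96083496e-01,
        -8.22663802e-02],
       [ 0.00000000e+00,  0.00000000e+00,  0.00000000e+00,
         1.00000000e+00]])}
```

View pics/top0.png

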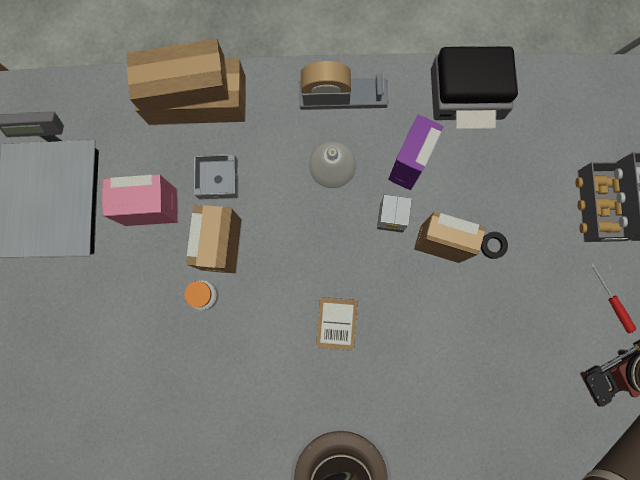

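View pics/side0.png

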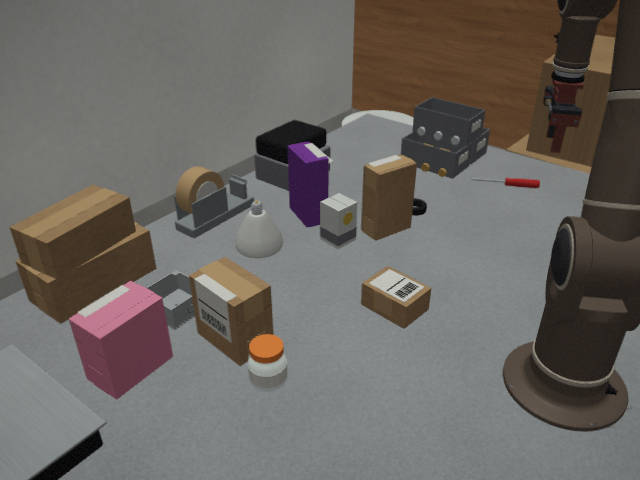

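View pics/wrist0.png

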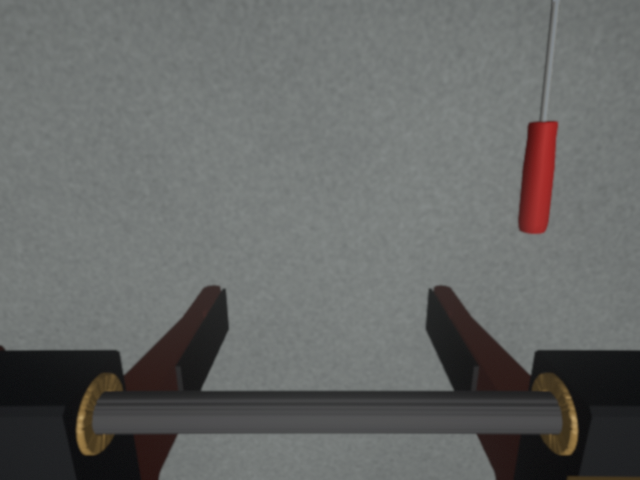

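Candidates in the top view:
- Brown carton at (213,238): the stout parcel. Its label strip is on the left (+y).
- Brown carton at (450,237): the slim parcel. Its strip is on the far (+x) side, with the tape and the lamp carton beside it.
- Pink (140,200) and purple (416,152): look-alikes, excluded.
- Flat parcel (337,323) and stacked brown boxes (190,80): not meant.

Next I'll take close crops and measure.

```bash
python3 - <<'E'
import cv2,numpy as np
a=cv2.imread("pics/top0.png")
c1=cv2.resize(a[130:330,90:290],(0,0),fx=3,fy=3,interpolation=cv2.INTER_CUBIC)
c2=cv2.resize(a[105:285,340:520],(0,0),fx=3.33,fy=3.33,interpolation=cv2.INTER_CUBIC)
cv2.imwrite("pics/cropL.png",c1);cv2.imwrite("pics/cropR.png",c2)
E
```

```text
(no output)
```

View pics/cropL.png

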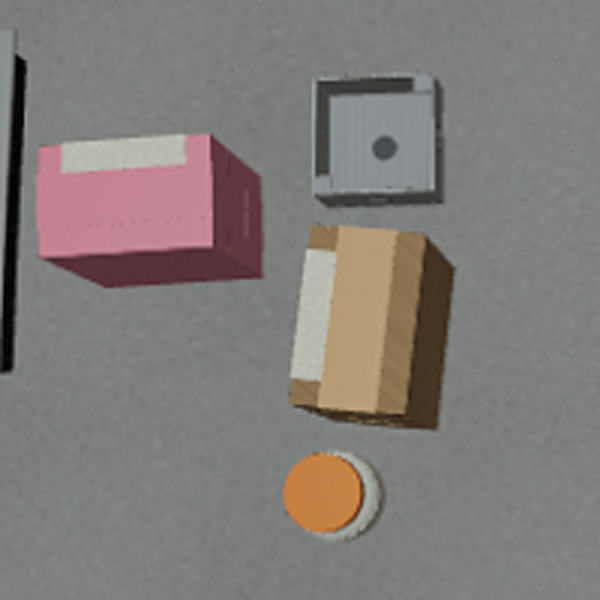

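View pics/cropR.png

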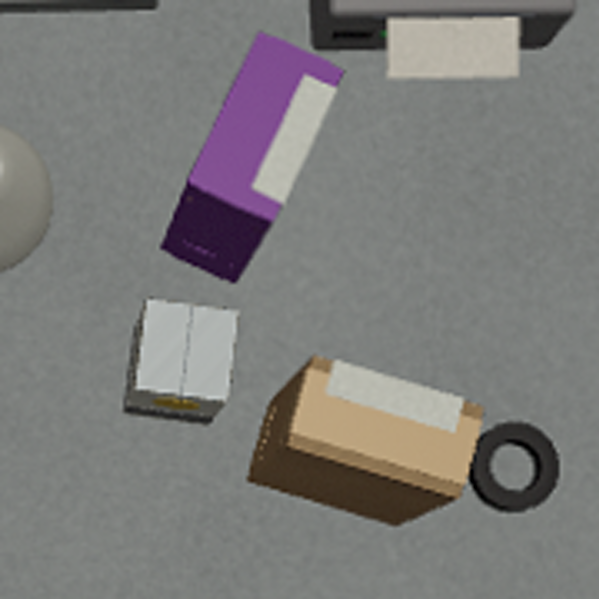

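The crops confirm the choice: both cartons are brown with white label strips. Stout's strip edge runs (312,226)–(290,402) in its crop, and slim's runs (317,357)–(484,407).

```bash
cat > h.py <<'E'
import numpy as np,cv2
from scipy.spatial.transform import Rotation as Ro
def ray(m,px,z,pose=None):
    f=240/np.tan(np.radians(m['fovy'])/2)
    K=np.array([[f,0,m['cx']],[0,f,m['cy']],[0,0,1]])
    u=cv2.undistortPoints(np.array(px,float).reshape(-1,1,2),K,m['D'])[:,0]
    P=m['pose'] if pose is None else pose
    d=np.c_[u,np.ones(len(u))]@P[:3,:3].T; o=P[:3,3]
    return o+d*((z-o[2])/d[:,2])[:,None]
def R(s): return Ro.from_euler('xyz',s['ee_rot']).as_matrix()
E
python3 - <<'E'
from rig import *
from h import *
np.set_printoptions(precision=4,suppress=True)
m=camera_model("top")
def full(p,s,o): return (np.array(p)+.5)/s-.5+np.array(o)
A=full([(312,226),(428,235),(405,413),(290,402)],3,(90,130))
B=full([(317,357),(484,407),(458,498),(289,446)],3.33,(340,105))
for n,P,z,t in(("stout",A,.15,.09),("slim",B,.19,.065)):
    w=ray(m,P,z);c=w.mean(0)
    print(n,w[:,:2],"c",c[:2],[np.linalg.norm(w[i]-w[i-1])for i in range(4)])
    if n=="stout": d=(w[0]+w[3]-w[1]-w[2])
    else: d=(w[0]+w[1]-w[2]-w[3])
    d/=np.linalg.norm(d); print(" label dir",d[:2],np.degrees(np.arctan2(d[1],d[0])))
    print(" far end",(c-d*{'stout':.195,'slim':.225}[n])[:2])
def show(n,px,z): print(n,ray(m,px,z)[:,:2].tolist())
show("lampcarton top",full([(145,300),(238,310),(228,402),(136,390)],3.33,(340,105)),.112)
show("purple top",full([(262,32),(345,72),(275,220),(188,180)],3.33,(340,105)),.19)
show("tape",full([(513,467)],3.33,(340,105)),.019)
show("pink top",full([(38,147),(210,134),(213,246),(40,257)],3,(90,130)),.15)
show("outlet",full([(312,76),(440,76),(440,195),(314,203)],3,(90,130)),.054)
show("jar",full([(323,492)],3,(90,130)),.085)
show("flat",[(322,298),(357,299),(353,350),(318,348)],.06)
show("lamp",[(332,170)],.04)
s=get_state();print(R(s),s['eef_pos'])
E
```

```text
stout [[0.6521 0.3274]
 [0.6428 0.237 ]
 [0.5062 0.2539]
 [0.5161 0.3424]] c [0.5793 0.2902] [np.float64(0.13679781877821823), np.float64(0.09085477743802085), np.float64(0.13771288847507396), np.float64(0.08899549499961575)]
 label dir [0.1068 0.9943] 83.87177643561274
 far end [0.5585 0.0963]
slim [[ 0.6163 -0.2203]
 [ 0.5803 -0.3308]
 [ 0.5198 -0.3097]
 [ 0.5569 -0.1988]] c [ 0.5683 -0.2649] [np.float64(0.06322689462594504), np.float64(0.11625617682517282), np.float64(0.06408897073046951), np.float64(0.11700332762013792)]
 label dir [ 0.9424 -0.3344] -19.535696508343435
 far end [ 0.3563 -0.1896]
lampcarton top [[0.6744546655305677, -0.11423909454470618], [0.6658695330465676, -0.18013810159191462], [0.5998307099696233, -0.17024288111429842], [0.6097572253616224, -0.10560460366925263]]
purple top [[0.8441764325237523, -0.19433866935879118], [0.8144965198878984, -0.25001109324353565], [0.7108180912580666, -0.19656598563729205], [0.7397893661118866, -0.13890910900177436]]
tape [[0.5607665713652198, -0.3974362831727954]]
pink top [[0.7214428130188775, 0.5492275846401972], [0.7275650765604558, 0.4099123090243462], [0.6382883834993682, 0.4049981840265879], [0.6330547654398371, 0.5436045378006238]]
outlet [[0.8008648899977833, 0.35343796326928356], [0.7976076375475731, 0.2447063405373391], [0.6955528929319921, 0.2439797192657827], [0.6914512580603629, 0.3495650397799889]]
jar [[0.45060192505808805, 0.33164751557860567]]
flat [[0.4363235867173198, 0.03590647400021612], [0.43223929076550244, -0.04788408521979499], [0.3116503828766275, -0.035341724702202426], [0.317946981668234, 0.047616071136309904]]
lamp [[0.756477380609188, 0.005189500532084859]]
[[-0.0006  0.4321 -0.9018]
 [ 0.001  -0.9018 -0.4321]
 [-1.     -0.0012  0.0001]] [ 0.2699 -0.5633  0.205 ]
```

>>> {"name": "play_rows", "arguments": {
  "moves": [
    [[-4,0,0],0],
    [[0,-0.8,-4.5],0],
    [[0,-0.8,-4.5],0],
    [[0,-0.8,-4.5],0],
    [[0,-0.8,-4.5],0],
    [[0,-0.8,-4.5],0],
    [[0,-0.8,-4.5],0],
    [[0,-0.8,-4.5],0],
    [[0,-0.8,-4.5],0],
    [[0,-0.8,-4.5],0],
    [[0,-1.1,-4.9],0],
    [[0,0,0],0]
  ],
  "claw": 0.4
}}

```text
clock: 1.35
eef_pos: [0.6486, -0.284, 0.2441]
ee_rot: [-2.229, 1.565, 1.37]
wrist_force: [0.1, 0.7, -0.7]
width: 0.0532
```

>>> {"name": "play_rows", "arguments": {
  "moves": [
    [[0,0,0],0.14],
    [[0,0,0],0.14],
    [[0,0,0],0.14],
    [[0,0,0],0.14],
    [[0,0,0],0.14],
    [[0,0,0],0.087],
    [[0,0,0],0],
    [[0,0,0],0]
  ]
}}

```text
clock: 2.15
eef_pos: [0.6433, -0.2927, 0.2453]
ee_rot: [0.135, 1.57, 2.94]
wrist_force: [0.2, 0.2, -0.5]
width: 0.0528
```

```bash
cat > chk.py <<'E'
import sys
from rig import *
from h import *
np.set_printoptions(precision=4,suppress=True)
s=get_state();r=R(s);print(s['clock'],s['eef_pos'],s['width'],s['wrist_force'],'q',s['qpos']);print(r)
if sys.argv[1]!='-':
  for n in sys.argv[2:]:
    cv2.imwrite(f"pics/{n}{sys.argv[1]}.png",camera(n)[:,:,::-1])
E
python3 chk.py 1 top side
python3 - <<'E'
from rig import *
from h import *
s=get_state();r=R(s)
c=np.array([.5683,-.2649,0]);d=np.array([.9424,-.3344,0])
t=c+d*.08;t[2]=.168
print("shift cm",(r.T@(t-s['eef_pos']))*100,"yaw err roll",np.arctan2(-d@r[:,1],-d@r[:,2]))
E
```

```text
2.15 [ 0.6433 -0.2927  0.2453] 0.052844385367611865 [ 0.2252  0.2196 -0.5416] q [ 0.3397  0.5295  0.0302  1.3176 -0.0158  1.2952 -1.538 ]
[[-0.0005 -0.331  -0.9436]
 [ 0.0001 -0.9436  0.331 ]
 [-1.      0.0001  0.0005]]
shift cm [ 7.74559047e+00 -1.18479596e-01 -2.02206553e-03] yaw err roll -0.0028634005174111516
```

View pics/side1.png

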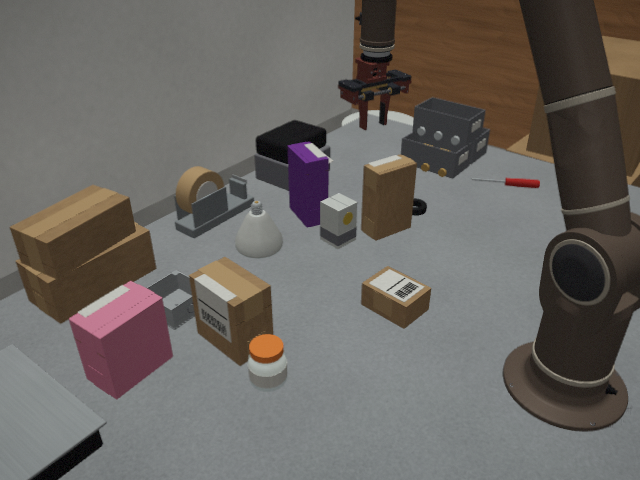

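>>> {"name": "play_rows", "arguments": {
  "moves": [
    [[3,-0.1,0],0],
    [[3,0,0],0],
    [[1.7,0,0],0],
    [[0,0,0],0]
  ]
}}

```text
clock: 2.65
eef_pos: [0.642, -0.2912, 0.1655]
ee_rot: [-0.056, 1.566, 2.747]
wrist_force: [0.1, 0.5, -0.6]
width: 0.0532
```

```bash
python3 chk.py 2 side top
```

```text
2.65 [ 0.642  -0.2912  0.1655] 0.05323044131010132 [ 0.1381  0.5016 -0.6216] q [ 0.3422  0.5825  0.0238  1.4177 -0.0145  1.1469 -1.5417]
[[-0.0049 -0.3325 -0.9431]
 [ 0.002  -0.9431  0.3325]
 [-1.     -0.0003  0.0053]]
```

View pics/side2.png

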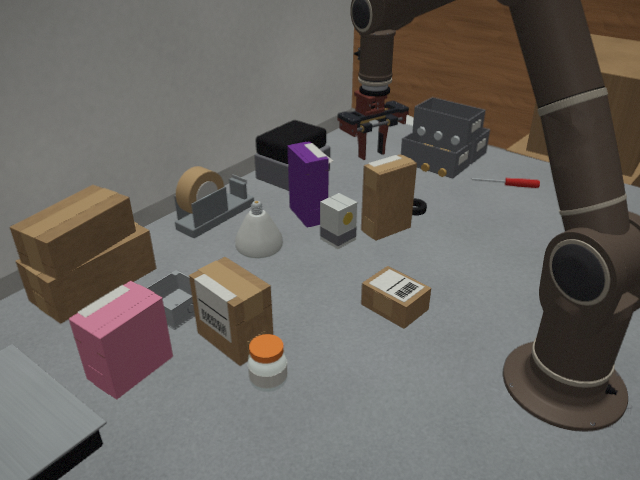

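The fingers are on slim's label side, level with its upper face. I'll push slowly and check partway.

>>> {"name": "play_rows", "arguments": {
  "moves": [
    [[0,0,1.5],0],
    [[0,0,1],0],
    [[0,0,0.8],0],
    [[0,0,0.8],0],
    [[0,0,0.8],0],
    [[0,0,0.8],0],
    [[0,0,0.8],0]
  ]
}}

```text
clock: 3.45
eef_pos: [0.582, -0.2699, 0.1688]
ee_rot: [-3.033, 1.571, -0.232]
wrist_force: [0.2, -0.1, 0.2]
width: 0.0525
```

```bash
python3 chk.py 3 side
```

```text
3.45 [ 0.582  -0.2699  0.1688] 0.05245568356014265 [ 0.2113 -0.0557  0.1989] q [ 0.3462  0.4692  0.0179  1.5974 -0.0092  1.0749 -1.5444]
[[ 0.0002 -0.3337 -0.9427]
 [-0.     -0.9427  0.3337]
 [-1.     -0.     -0.0002]]
```

View pics/side3.png

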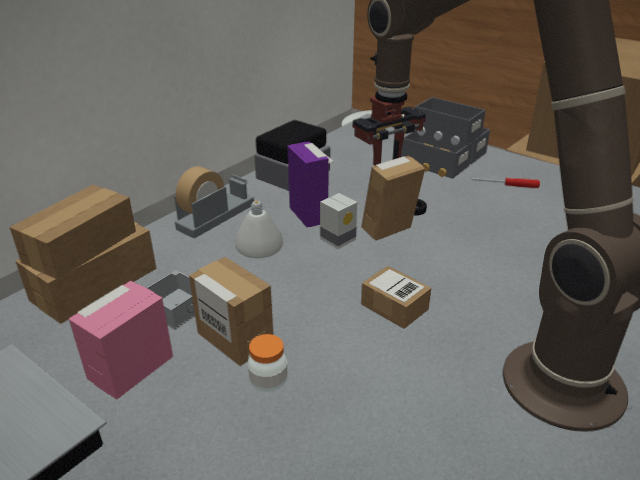

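It tips without sliding, so I'll continue.

>>> {"name": "play_rows", "arguments": {
  "moves": [
    [[0,0,0.7],0],
    [[0,0,0.7],0],
    [[0,0,0.7],0],
    [[0,0,0.7],0],
    [[0,0,0.7],0],
    [[0,0,0.7],0],
    [[0,0,0.7],0],
    [[0,0,0],0],
    [[0,0,0],0],
    [[0,0,0],0],
    [[0,0,0],0]
  ]
}}

```text
clock: 4.6
eef_pos: [0.5366, -0.2538, 0.1686]
ee_rot: [2.9, 1.571, -0.582]
wrist_force: [0.2, -1.2, 0.7]
width: 0.0527
```

```bash
python3 chk.py 4 side
```

```text
4.6 [ 0.5366 -0.2538  0.1686] 0.0527437906403604 [ 0.188  -1.2483  0.7354] q [ 0.3502  0.3908  0.0134  1.7204 -0.0059  1.0304 -1.5452]
[[ 0.0001 -0.3336 -0.9427]
 [-0.0001 -0.9427  0.3336]
 [-1.      0.     -0.0001]]
```

View pics/side4.png

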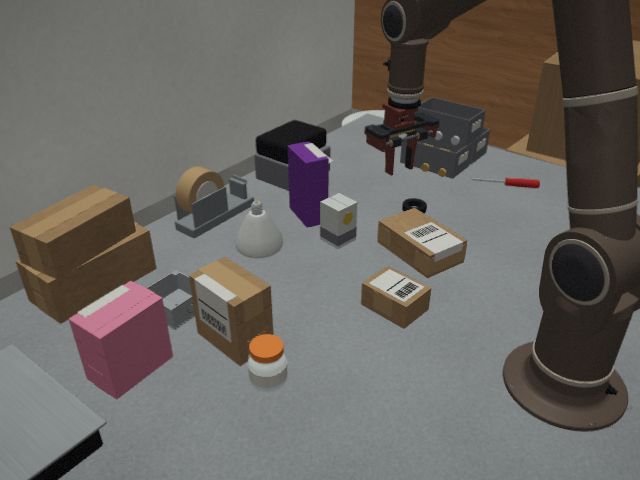

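Slim is lying flat, label up, at around (425,240). Next is stout: raise, cross over, turn.

>>> {"name": "play_rows", "arguments": {
  "moves": [
    [[-4,0,0],0],
    [[-4,0,0],0],
    [[0,-4.3,1.1],0],
    [[0,-4.3,1.1],0],
    [[0,-4.3,1.1],0],
    [[0,-4.3,1.1],0],
    [[0,-4.3,1.1],0],
    [[0,-4.3,1.1],0],
    [[0,-4.3,1.1],0],
    [[0,-4.3,1.1],0],
    [[0,-4.3,1.1],0],
    [[0,-4.3,1.1],0]
  ],
  "claw": 0.7
}}

```text
clock: 5.85
eef_pos: [0.5762, 0.19, 0.2487]
ee_rot: [-2.775, 1.571, 0.026]
wrist_force: [1.7, -0.5, 0.7]
width: 0.0262
```

>>> {"name": "play_rows", "arguments": {
  "moves": [
    [[0,-4.3,1.1],0],
    [[0,-4.3,1.1],0],
    [[0,-4.3,1.3],0],
    [[0,-4.1,1.3],0],
    [[0,0,0],-0.14],
    [[0,0,0],-0.14],
    [[0,0,0],-0.14],
    [[0,0,0],-0.14],
    [[0,0,0],-0.14],
    [[0,0,0],-0.14],
    [[0,0,0],-0.14],
    [[0,0,0],-0.14]
  ]
}}

```text
clock: 7.05
eef_pos: [0.5877, 0.3645, 0.2483]
ee_rot: [-0.285, 1.57, -2.641]
wrist_force: [-0.7, 0.2, 0.6]
width: 0.0265
```

>>> {"name": "play_rows", "arguments": {
  "moves": [
    [[0,0,0],-0.14],
    [[0,0,0],-0.14],
    [[0,0,0],-0.14],
    [[0,0,0],-0.14],
    [[0,0,0],-0.124],
    [[0,0,0],0],
    [[0,0,0],0]
  ]
}}

```text
clock: 7.75
eef_pos: [0.5877, 0.3644, 0.2483]
ee_rot: [-1.398, 1.57, -3.08]
wrist_force: [0.6, -0.0, 0.1]
width: 0.0264
```

```bash
python3 chk.py 5 side
python3 - <<'E'
from rig import *
from h import *
s=get_state();r=R(s)
c=np.array([.5793,.2902,0]);d=np.array([.1068,.9943,0])
t=c+d*.075;t[2]=.136
print("shift cm",(r.T@(t-s['eef_pos']))*100,"yaw err roll",np.arctan2(-d@r[:,1],-d@r[:,2]))
E
```

```text
7.75 [0.5877 0.3644 0.2483] 0.026418945231976756 [ 0.6272 -0.0295  0.1304] q [-0.2602  0.5685 -0.5946  1.3264  0.3147  1.3402 -0.9635]
[[-0.0004  0.9939 -0.1107]
 [-0.     -0.1107 -0.9939]
 [-1.     -0.0004  0.0001]]
shift cm [11.24628407 -0.03817193 -0.02719996] yaw err roll 0.0036021855716321196
```

View pics/side5.png

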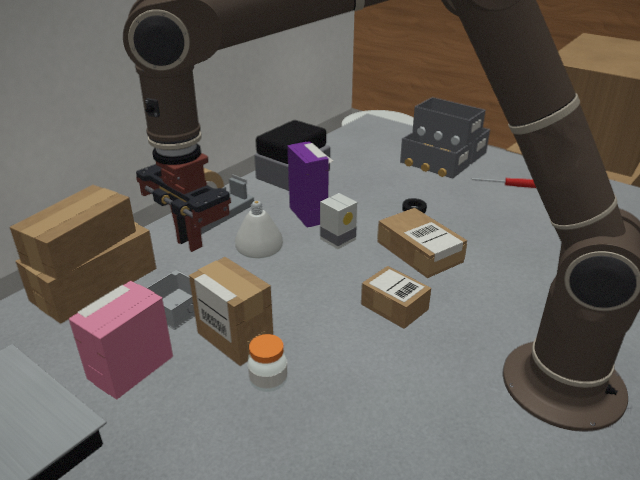

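>>> {"name": "play_rows", "arguments": {
  "moves": [
    [[3,0,0],0],
    [[3,0,0],0],
    [[3,0,0],0],
    [[2.2,0,0],0],
    [[0,0,0],0],
    [[0,0,0],0]
  ]
}}

```text
clock: 8.4
eef_pos: [0.5876, 0.3648, 0.1371]
ee_rot: [-2.093, 1.571, 2.511]
wrist_force: [-0.4, 0.8, 0.5]
width: 0.0264
```

```bash
python3 chk.py 6 side
```

```text
8.4 [0.5876 0.3648 0.1371] 0.026350858733791095 [-0.4271  0.7715  0.4987] q [-0.266   0.6501 -0.5701  1.4603  0.3678  1.1389 -1.0061]
[[-0.0001  0.9942 -0.108 ]
 [ 0.0001 -0.108  -0.9942]
 [-1.     -0.0001 -0.0001]]
```

View pics/side6.png

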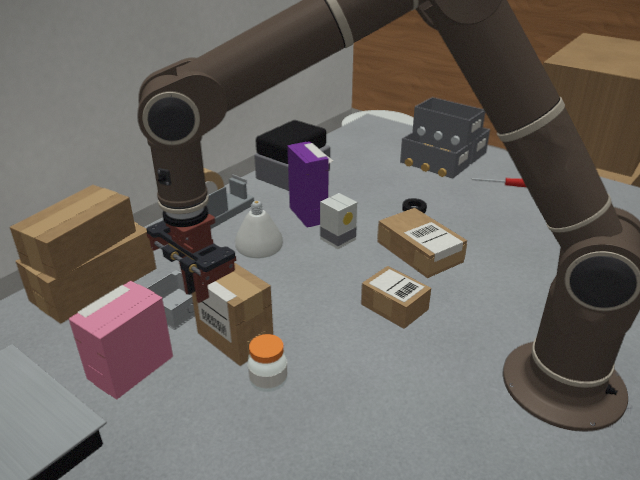

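>>> {"name": "play_rows", "arguments": {
  "moves": [
    [[0,0,1],0],
    [[0,0,0.8],0],
    [[0,0,0.8],0],
    [[0,0,0.8],0],
    [[0,0,0.8],0],
    [[0,0,0.6],0]
  ]
}}

```text
clock: 9.05
eef_pos: [0.5825, 0.3157, 0.1368]
ee_rot: [0.74, 1.57, -0.938]
wrist_force: [-0.4, -0.5, -0.6]
width: 0.0263
```

```bash
python3 chk.py 7 side
```

```text
9.05 [0.5825 0.3157 0.1368] 0.02631708618787045 [-0.3983 -0.5137 -0.5824] q [-0.1869  0.6043 -0.5784  1.5418  0.356   1.1022 -0.954 ]
[[ 0.0002  0.9942 -0.1074]
 [-0.0003 -0.1074 -0.9942]
 [-1.      0.0002  0.0003]]
```

View pics/side7.png

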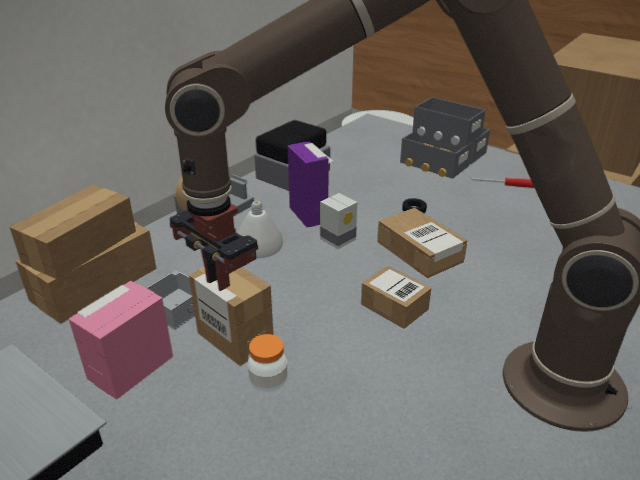

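The parcel doesn't appear to have moved and the force is about zero, so I'll cross-check positions with the side view before pushing on.

```bash
python3 - <<'E'
from rig import *
from h import *
np.set_printoptions(precision=4,suppress=True)
def proj(m,X):
    f=240/np.tan(np.radians(m['fovy'])/2)
    K=np.array([[f,0,m['cx']],[0,f,m['cy']],[0,0,1]]);W=np.linalg.inv(m['pose'])
    return cv2.projectPoints(np.array(X,float),cv2.Rodrigues(W[:3,:3])[0],W[:3,3],K,m['D'])[0][:,0]
ms=camera_model("side")
print("corners side",proj(ms,[[.6521,.3274,.15],[.6428,.237,.15],[.5062,.2539,.15],[.5161,.3424,.15]]))
s=get_state();r=R(s);p=s['eef_pos']
print("tips",proj(ms,[p+r@[.008,y,0] for y in(-.02,.02)]))
E
python3 - <<'E'
import cv2
a=cv2.imread("pics/side7.png");b=cv2.imread("pics/side5.png")
f=lambda a:cv2.resize(a[190:390,150:300],(0,0),fx=2.6,fy=2.6,interpolation=cv2.INTER_CUBIC)
cv2.imwrite("pics/c7.png",cv2.hconcat([f(b),f(a)]))
E
```

```text
corners side [[188.5946 274.377 ]
 [225.4182 255.4296]
 [269.8818 284.3818]
 [232.9558 305.6081]]
tips [[225.8582 298.0435]
 [212.957  289.0429]]
```

View pics/c7.png

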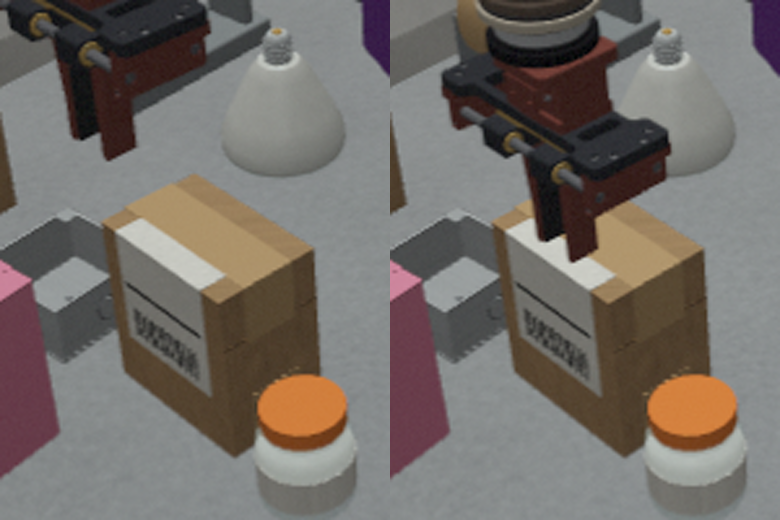

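```bash
python3 chk.py 8 top wrist; python3 - <<'E'
from rig import *
from h import *
import cv2
np.set_printoptions(precision=4,suppress=True)
def proj(m,X):
    f=240/np.tan(np.radians(m['fovy'])/2)
    K=np.array([[f,0,m['cx']],[0,f,m['cy']],[0,0,1]]);W=np.linalg.inv(m['pose'])
    return cv2.projectPoints(np.array(X,float),cv2.Rodrigues(W[:3,:3])[0],W[:3,3],K,m['D'])[0][:,0]
ms=camera_model("side")
s=get_state();r=R(s)
for nm,p in(("5",[.5877,.3644,.2483]),("7",s['eef_pos'])):
    for k in(.008,-.005,-.015):print(nm,k,proj(ms,[p+r@[k,y,0] for y in(-.02,.02)]).tolist())
a=cv2.imread("pics/top8.png")
cv2.imwrite("pics/c8.png",cv2.resize(a[150:330,120:330],(0,0),fx=3.3,fy=3.3,interpolation=cv2.INTER_CUBIC))
E
```

```text
9.1 [0.5827 0.3147 0.1367] 0.02621895937757511 [ 0.1337 -1.2123 -0.4906] q [-0.1861  0.604  -0.5778  1.5424  0.3562  1.1023 -0.9537]
[[ 0.0002  0.9941 -0.1082]
 [-0.0011 -0.1082 -0.9941]
 [-1.      0.0003  0.0011]]
5 0.008 [[197.83348272830946, 260.41060383596295], [184.4579306597679, 251.4820181712619]]
5 -0.005 [[196.99552042275064, 254.22657747420848], [183.55030033716827, 245.37757275105852]]
5 -0.015 [[196.34372734417403, 249.4109140962769], [182.8445341937244, 240.62537767217205]]
7 0.008 [[225.31819330570556, 298.4342980920223], [212.40661061589634, 289.4250001037222]]
7 -0.005 [[224.71813041350072, 292.9942653802594], [211.73905910691323, 284.040473177948]]
7 -0.015 [[224.2517107192213, 288.761584122714], [211.2203171073642, 279.8521005764896]]
```

View pics/c8.png

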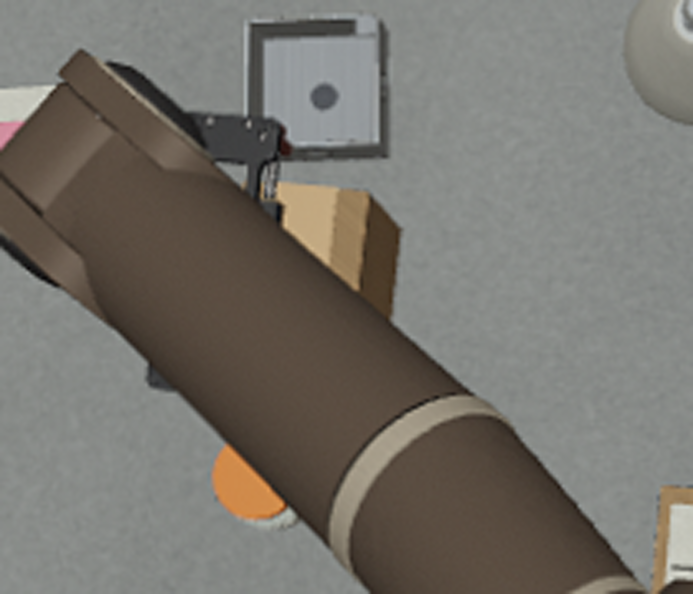

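View pics/wrist8.png

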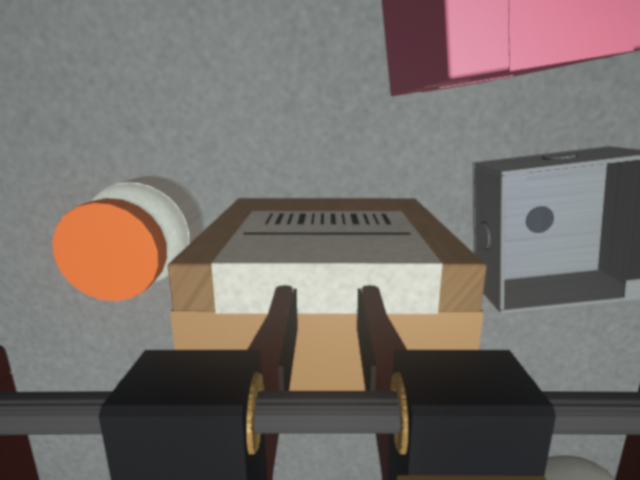

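The fingertips are skating over the top: the wrist view shows both tips above the white strip, and the side view puts them about 15 mm higher than the stated nose length gives. The parcel hasn't moved. I'll back off, lower by 2 cm and push again.

>>> {"name": "play_rows", "arguments": {
  "moves": [
    [[-0.8,0,0],0],
    [[0,0,-2.5],0],
    [[0,0,-2.7],0],
    [[1.5,0,0],0],
    [[1.2,0,0],0],
    [[0,0,0],0],
    [[0,0,0],0]
  ]
}}

```text
clock: 9.9
eef_pos: [0.5881, 0.3671, 0.117]
ee_rot: [-0.488, 1.569, -2.167]
wrist_force: [-0.1, 0.1, 0.0]
width: 0.0262
```

```bash
python3 chk.py 9 side wrist
```

```text
9.9 [0.5881 0.3671 0.117 ] 0.026179219237337042 [-0.0684  0.0569  0.0446] q [-0.2734  0.6718 -0.5632  1.4726  0.3808  1.109  -1.0176]
[[-0.0009  0.9942 -0.1079]
 [-0.0014 -0.1079 -0.9942]
 [-1.     -0.0008  0.0014]]
```

View pics/side9.png

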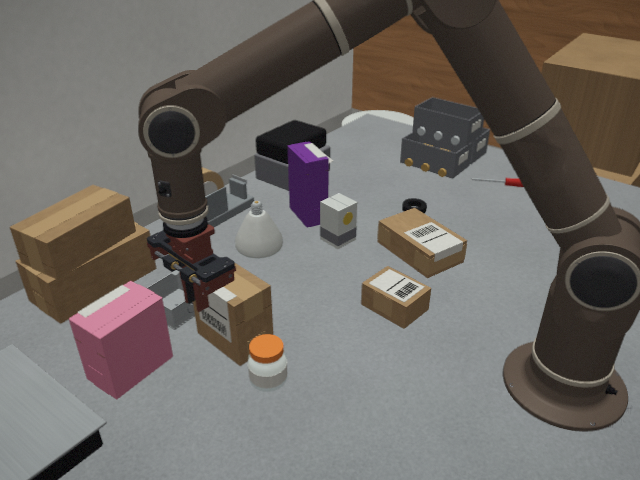

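View pics/wrist9.png

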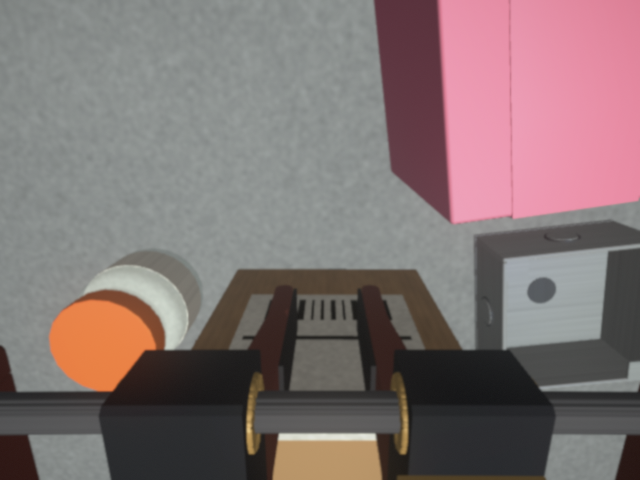

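Now the tips are in front of the label face. I'll push slowly and check partway.

>>> {"name": "play_rows", "arguments": {
  "moves": [
    [[0,0,0.8],0],
    [[0,0,0.8],0],
    [[0,0,0.8],0],
    [[0,0,0.7],0],
    [[0,0,0.7],0],
    [[0,0,0.7],0]
  ]
}}

```text
clock: 10.6
eef_pos: [0.5833, 0.3236, 0.1182]
ee_rot: [2.461, 1.57, 0.784]
wrist_force: [0.3, 2.6, 2.7]
width: 0.0266
```

```bash
python3 chk.py 10 side
```

```text
10.6 [0.5833 0.3236 0.1182] 0.026599166370933403 [0.3057 2.5586 2.7054] q [-0.202   0.6288 -0.5724  1.5477  0.3707  1.0739 -0.9721]
[[ 0.0008  0.9943 -0.1067]
 [ 0.0008 -0.1067 -0.9943]
 [-1.      0.0007 -0.0009]]
```

View pics/side10.png

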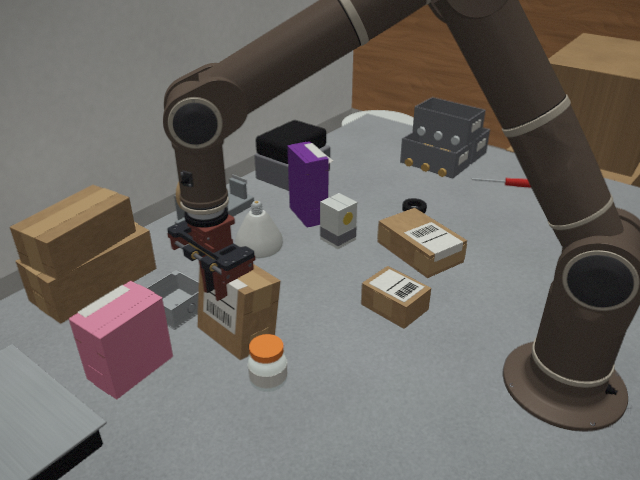

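It's tipping.

>>> {"name": "play_rows", "arguments": {
  "moves": [
    [[0,0,0.7],0],
    [[0,0,0.7],0],
    [[0,0,0.7],0],
    [[0,0,0.7],0],
    [[0,0,0.7],0],
    [[0,0,0.7],0],
    [[0,0,0.7],0],
    [[0,0,0],0],
    [[0,0,0],0],
    [[0,0,0],0]
  ]
}}

```text
clock: 11.65
eef_pos: [0.5779, 0.2754, 0.1176]
ee_rot: [-2.783, 1.571, 1.823]
wrist_force: [0.1, -0.4, -0.8]
width: 0.0263
```

```bash
python3 chk.py 11 side
```

```text
11.65 [0.5779 0.2754 0.1176] 0.026295316758361914 [ 0.1034 -0.4307 -0.8281] q [-0.1232  0.5885 -0.5793  1.6198  0.3595  1.0416 -0.9156]
[[-0.0001  0.9943 -0.1065]
 [ 0.0003 -0.1065 -0.9943]
 [-1.     -0.0001 -0.0003]]
```

View pics/side11.png

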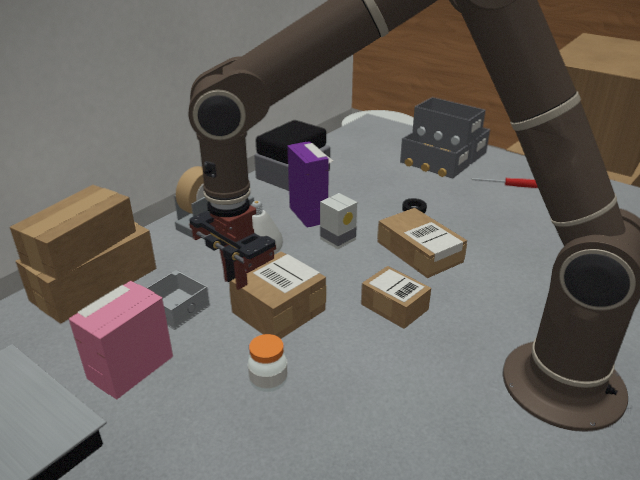

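Stout is down, label up. I'll lift straight up and check from the top.

>>> {"name": "play_rows", "arguments": {
  "moves": [
    [[-3,0,0],0],
    [[-4,0,0],0],
    [[-4,0,0],0],
    [[0,0,-4],0],
    [[0,0,-4],0],
    [[0,0,-4],0],
    [[0,0,-4],0],
    [[0,0,0],0],
    [[0,0,0],0]
  ]
}}

```text
clock: 12.6
eef_pos: [0.594, 0.4356, 0.2267]
ee_rot: [-1.22, 1.57, -2.896]
wrist_force: [-0.0, -1.2, -0.4]
width: 0.0265
```

```bash
python3 chk.py 12 side top
```

```text
12.6 [0.594  0.4356 0.2267] 0.026450786826064103 [-0.0017 -1.1548 -0.3669] q [-0.3709  0.6646 -0.5886  1.2181  0.3569  1.3608 -1.037 ]
[[-0.0012  0.9946 -0.1042]
 [-0.0003 -0.1042 -0.9946]
 [-1.     -0.0012  0.0004]]
```

View pics/top12.png

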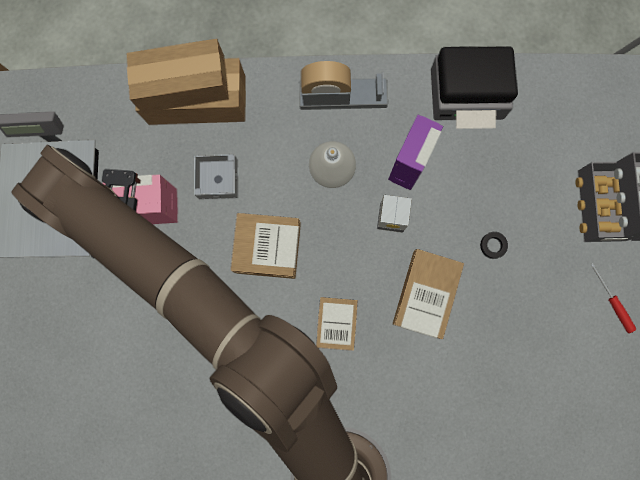

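View pics/side12.png

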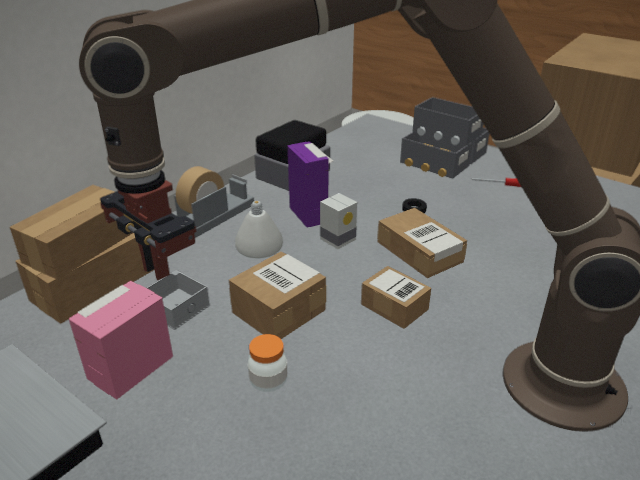

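Both parcels lie flat with their labels up: stout at top-view (268,245), slim at (428,293). The other objects are in the same pixel positions as at the start, and the arm touches nothing.

```bash
python3 -c "
from rig import *
print(hand_in())"
```

```text
the job is handed in; nothing more can be done
None
```

Both parcels now lie flat on the counter with their address labels facing up. I tipped each one by pushing high on its label face with the fingers, and nothing was picked up. The job is handed in at about 12.7 s on the clock.

- **Slim parcel:** it went over on the first push.
- **Stout parcel:** the first push passed over its top without moving it. The fingertips sat about 15 mm higher than the stated nose length gives. I backed off, lowered 2 cm and pushed again, and it went over cleanly.
- **Last checks:** the final top and side pictures show both labels up. By eye, the other objects are where they started; the pink parcel and the connector jar are partly or fully hidden by the arm in the top view but look unmoved from the side. The wrist-force readings I saw stayed under about 4 N, and the arm was clear of everything.

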